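# Turn over the collection flag of the letter tray that holds the notebook

## Robot

A 6-joint arm with a two-finger parallel gripper is mounted at the origin on the work surface; the furniture and walls round the work are solid. World frame = base frame: x ahead of the robot, y to its left, z up, the work surface at z = 0. Lengths are in m, angles in rad, forces in N, time in s.
With the tool pointing down it reaches from about 0.375 to 0.825 m from the base axis. Payload 5.5 kg.
Tool frame: the origin (TCP) lies midway between the tips of the shut fingers; the grasp point (between the pads) lies 19 mm behind it; z points along the fingers, y is the line along which they close (so a half turn about z gives the same grasp; the last joint's range is limited). The gripper opens to 85 mm and grips with 20 to 120 N. Pads are 22 mm wide; open, the fingers measure 114 mm over their backs; the gripper's body (76 mm by 85 mm) begins 54 mm behind the grasp point. The pads swing forward as they close: fully open they stand 13 mm farther back than shut.
Start: joints at [-1.279, 0.314, -0.047, 1.21, 0, 1.571], TCP at [0.173, -0.575, 0.231] pointing down, gripper open.
Joint ranges: [-2.67, 2.67], [-0.69, 1.73], [-1.03, 1.25], [-2.08, 2.16], [-1.42, 1.45], [-3.14, 3.14]. Speed limits (rad/s): [2.39, 2.39, 3.01, 3.14, 3.14, 3.14].

## Interface

Orientations are given as a rotation vector (axis times angle).
In Python, from cell import manip gives the robot as it stands. The module is installed in compiled form; this text tells all that it offers.
- The arm moves only by the shell command python3 -m jog 'ROWS'. ROWS is JSON, a list of rows, each a list of 7 numbers: the turn, a rotation vector about the tool's x, y, z in rad, then the shift along the tool's x, y, z in mm, then the finger opening in mm, from 0 to 85.4. In form: [[ax, ay, az, dx, dy, dz, jaw], ...]. A call has 1 to 12 rows; each row is the pose to reach, as a shift and turn from the pose commanded when the call began, along the tool's axes at that moment; what a row does not reach only later rows make up. A row lasts 1/8 s, in which the tool goes at most 62.5 mm and 10.7 degrees, less where a joint would pass 70% of its speed; a pose out of reach is approached as far as the arm can. A call with a gripper value outside its range is refused whole. The fingers move at their own pace and stop on an object; the grip force is fixed at half the most. Time passes only in rows, so rows that repeat a pose let the fingers close. It gives the time, the measured TCP pose, the force, the opening and the grip force at its end, in the units of the state.
- manip.sense(): the state, without advancing time (a new reading comes with each control period).
- manip.read_camera(name): name is "scene" or "top" or "wrist"; returns a dict with "image" (420x560x3 uint8, red, green, blue), "depth" (420x560 float32, m along the optical axis (not along the pixel's ray), 0 where there is no reading), "intrinsics" (3x3 intrinsics, pixels), "eye" and "rotation" of the camera in the world. Camera axes: x right, y down, z forward; pixel columns grow to the right and rows downward; lengths in m; the calibration is good to about 2 mm. A picture is of the moment at which its call begins.
- manip.hand_in(): hands the job in; it is judged then, once.
Trained networks look in a picture, given as the dict that the camera call returned (one of the last four; its "shot" number tells which), for a name from the list of things; names that differ only in an ending like _2 or _b are one class to them, and where a whole thing is asked for, a point or a joint stands for the part that bears it (a point fixed in the world has none). Each returns a list of dicts, best first, with "score" (0 to 1); they miss things now and then, are a little off and sometimes report something else, mostly with a low value. They report only what shows in the picture. A call takes as long as a camera call.
- manip.trace(picture, query): "mask" (420x560 bool, what is visible of it) and "location" ([column, row] in pixels, amid what is visible of it).
The state is a dict: "time_s": time; "joint_positions": joint angles; "joint_velocities": joint speeds; "effort": joint torques, N m; "tool_pos": TCP position; "tcp_rot": TCP orientation; "wrist_force": force on the tool from outside, world axes, zero at the start; "torque": the same for the moment, N m; "gripper_width": finger opening in m; "gripper_force": force on a finger pad.
Only numpy, scipy, OpenCV 4.12 (cv2) and the standard library are available. Lean on these libraries where they do the work, as an engineer would, in place of code of your own. Each camera call takes 0.05 s, during which the arm holds its last target. There are 200 camera calls.

## Task

Two letter trays stand on the desk, each with a hinged flag in front of it that lies to the right of its hinge and shows its white face; one tray holds a black notebook to be collected. With the fingertips or the outside of the fingers only, gently push that tray's flag up and all the way over its hinge until it lies fully flat on the left of the hinge, showing its orange face, and then move clear. Do not fling, force or grip the flag, do not pick anything up, and leave the empty tray's flag, the notebook and everything else on the desk as they are.

Things in the scene. Friction and masses are not known exactly. Their poses are not given: they have to be found in the camera images.
- flag_1 (a joint): flag of the tray with the notebook (tray_1), value in rad: 0 = the paddle lies level to the right of its hinge (tray -y) with its white face up, 1.57 = it stands upright, 3.14 = it lies level to the left of its hinge (tray +y) with its orange face up; it cannot go beyond 0 or 3.14. Starts between 0 and 0.2. The hinge is a little stiff (about 0.045 N m, under 1 N at the free edge): the paddle stays at whatever angle it is left
- flag_1_hinge (a point): middle of the hinge axis of flag_1, 75 mm above the desk, axes as the tray's; the hinge axis runs along x, away from the robot. The paddle is a plate 4 mm thick, 44 mm wide along the hinge, reaching 78 mm from the hinge axis to its free edge, one face white, the other orange. Rest ledges under it reach 27 mm from the axis either way; beyond them nothing lies under the paddle but the foot (to 33 mm) and the desk
- flag_1_edge (a point): middle of the free edge of flag_1's paddle, 78 mm from the hinge axis, half-way through the plate
- tray_1: light wooden letter tray that holds the notebook, fixed. Origin on the desk; x points away from the robot (yaw up to 0.3 rad), y left. Tray 124 (x) x 166 (y) x 30 mm, open-topped, centred at (31, 0) mm, walls 5 mm. In front, at (-75, 0) mm, the flag bracket: a foot 94 (x) x 66 (y) x 6 mm and two cheeks 84 mm high, 6 mm thick, 54 mm apart inside (along x), 20 mm long in y
- flag_2 (a joint): flag of the empty tray (tray_2), value in rad: 0 = the paddle lies level to the right of its hinge (tray -y) with its white face up, 1.57 = it stands upright, 3.14 = it lies level to the left of its hinge (tray +y) with its orange face up; it cannot go beyond 0 or 3.14. Starts between 0 and 0.2. The hinge is a little stiff (about 0.045 N m, under 1 N at the free edge): the paddle stays at whatever angle it is left
- flag_2_hinge (a point): middle of the hinge axis of flag_2, 75 mm above the desk, axes as the tray's; the hinge axis runs along x, away from the robot. The paddle is a plate 4 mm thick, 44 mm wide along the hinge, reaching 78 mm from the hinge axis to its free edge, one face white, the other orange. Rest ledges under it reach 27 mm from the axis either way; beyond them nothing lies under the paddle but the foot (to 33 mm) and the desk
- flag_2_edge (a point): middle of the free edge of flag_2's paddle, 78 mm from the hinge axis, half-way through the plate
- tray_2: light wooden letter tray that is empty, fixed. Origin on the desk; x points away from the robot (yaw up to 0.3 rad), y left. Tray 124 (x) x 166 (y) x 30 mm, open-topped, centred at (31, 0) mm, walls 5 mm. In front, at (-75, 0) mm, the flag bracket: a foot 94 (x) x 66 (y) x 6 mm and two cheeks 84 mm high, 6 mm thick, 54 mm apart inside (along x), 20 mm long in y
- notebook_mid (a point): centre of the black notebook, 148x110x16 mm, lying in tray_1 with its long side across
- desk_clock: brass desk clock on a walnut foot, 35x80x87 mm, at the back; origin in the middle of its underside
- stapler: black stapler, 36x153x44 mm, at the back; origin in the middle of its underside
- ink_bottle: ink bottle, 49x48x58 mm, at the back right; origin in the middle of its underside
- pen_tray: walnut pen tray, 55x230x14 mm, at the left; origin in the middle of its underside
- mug: cream mug, 84x123x91 mm, front right; origin in the middle of its underside
- rubber_stamp: rubber stamp with an upright handle, 24x48x66 mm, at the right; origin in the middle of its underside
- eraser: blue and white eraser, 21x52x12 mm, between the fronts of the trays; origin in the middle of its underside

How it is judged:
On the way:
1. the flag of the tray with the notebook has been pushed past upright (value of joint flag_1 above 1.65 rad), for 0.02 s.
At the end, for the whole second after the job is handed in: The flag of the tray with the notebook lies flat to the left of its hinge, orange up (joint over 3.0 rad of 3.14) and at rest; the other flag still lies on the right (under 0.35 rad); the notebook is within 10 mm and every other thing within 20 mm of where it was (value of joint flag_1 above 3 rad and velocity of joint flag_1 between -0.1 and 0.1 rad/s and value of joint flag_2 below 0.35 rad and distance of notebook_mid from where it was at the start of the episode below 0.01 m and distance of each of desk_clock, stapler, ink_bottle, pen_tray, mug, rubber_stamp, eraser from where it was at the start of the episode below 0.02 m); the robot touches nothing.
It fails at once if the empty tray's flag is raised (value of joint flag_2 above 0.35 rad).
It fails at once if the flag is flung (faster than 7 rad/s) (velocity of joint flag_1 above 7 rad/s).
It fails at once if the flag is forced or gripped (more than 40 N) (contact force between the arm and flag_1 above 40 N).
It fails at once if the notebook is lifted or shifted by more than 10 mm (distance of notebook_mid from where it was at the start of the episode above 0.01 m).
It fails at once if another thing on the desk is moved by more than 20 mm (distance of any of desk_clock, stapler, ink_bottle, pen_tray, mug, rubber_stamp, eraser from where it was at the start of the episode above 0.02 m).
It also fails if it takes over 42 s, if anything falls off the work surface, if the arm or the gripper's body presses on something with over 40 N, if the wrist force passes 120 N, or if a joint passes its speed limit or range.

## Working session

There is one attempt and no reset: what is moved stays moved. The work goes in short steps, Python scripts to look and compute and a shell command to move; the robot and the scene stay as the last step left them, time stands still between calls to the robot, and variables do not carry over. Pictures are saved under pics/ and viewed, at most 10 in all, crops included, and the job is handed in when it is done.

```bash
mkdir -p pics; cat > h.py <<'E'
import numpy as np, cv2
from cell import manip
def world(p):
    d=p["depth"];K=p["intrinsics"];v,u=np.mgrid[:d.shape[0],:d.shape[1]]
    c=np.stack([(u-K[0,2])/K[0,0]*d,(v-K[1,2])/K[1,1]*d,d],-1)
    return c@np.array(p["rotation"]).T+np.array(p["eye"])
def save(p,n): cv2.imwrite(f"pics/{n}.png",p["image"][:,:,::-1])
E
python3 - <<'E'
from h import *
for n in ["top","scene"]:
    p=manip.read_camera(n);save(p,n+"0");W=world(p);print(n,p["eye"])
    np.savez(n+"0.npz",W=W,d=p["depth"],im=p["image"])
    for q in ["notebook_mid","flag_1","tray_1"]:
        for r in manip.trace(p,q)[:3]:
            m=r["mask"]&(p["depth"]>0);w=W[m]
            print(q,round(r["score"],2),r["location"],m.sum(),np.median(w,0).round(3),w.min(0).round(3),w.max(0).round(3))
s=manip.sense();print(s["tool_pos"],s["tcp_rot"],s["gripper_width"])
E
```

```text
Traceback (most recent call last):
  File "h.py", line 6, in world
    return c@np.array(p["rotation"]).T+np.array(p["eye"])
           ~~~~~~~~~~~~~~~~~~~~~~~~~~~^~~~~~~~~~~~~~~~~~~
ValueError: operands could not be broadcast together with shapes (420,560) (3,)
```

View pics/top0.png

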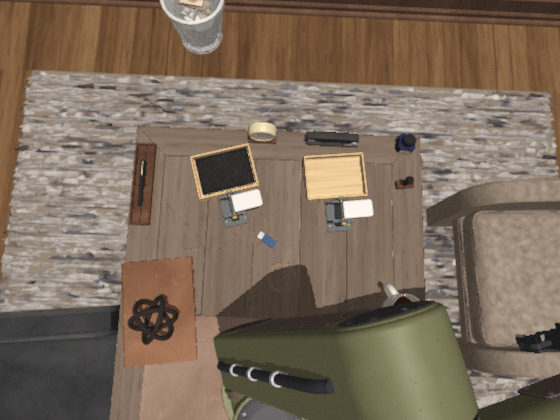

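The top view shows the notebook tray on the left (225,172), with its white flag at (247,200). The empty tray is at (335,176) with its flag at (357,208). The rotation comes as a rotation vector.

```bash
sed -i 's/np.array(p\["rotation"\]).T/cv2.Rodrigues(np.array(p["rotation"],float))[0].T/' h.py
python3 - <<'E'
from h import *
for n in ["top","scene"]:
    p=manip.read_camera(n);save(p,n+"1");W=world(p);print(n,p["eye"])
    for q in ["notebook_mid","flag_1","tray_1"]:
        for r in manip.trace(p,q)[:3]:
            m=r["mask"]&(p["depth"]>0);w=W[m]
            print(q,round(r["score"],2),r["location"],m.sum(),np.median(w,0).round(3),w.min(0).round(3),w.max(0).round(3))
            if q!="notebook_mid":
                # top-level points: white paddle / tray rim
                t=w[(w[:,2]>.06)] if q=="flag_1" else w[(w[:,2]>.02)&(w[:,2]<.04)]
                if q=="flag_1":
                    c=p["image"][m][(w[:,2]>.06)].astype(int); t=t[c.min(1)>150]
                if len(t)>20:
                    r2=cv2.minAreaRect((t[:,:2]*1000).astype(np.float32)); 
                    A=np.c_[t[:,:2],np.ones(len(t))];f=np.linalg.lstsq(A,t[:,2],rcond=None)[0]
                    print("   rect",np.round(r2[0]),np.round(r2[1]),round(r2[2],1),"mean",t.mean(0).round(4),"plane",f.round(3),len(t))
s=manip.sense();print(s["time_s"],s["tool_pos"],s["tcp_rot"],s["gripper_width"])
E
```

```text
top [0.23334613 0.01665638 1.24229442]
notebook_mid 0.76 [222.9, 170.9] 2022 [0.566 0.141 0.017] [0.499 0.058 0.002] [0.636 0.224 0.026]
flag_1 0.97 [355.2, 209.2] 511 [ 0.461 -0.212  0.08 ] [ 0.435 -0.254  0.071] [ 0.486 -0.17   0.089]
   rect [ 462. -216.] [44. 75.] 6.3 mean [ 0.4621 -0.2154  0.0801] plane [ 0.014 -0.1    0.052] 458
flag_1 0.77 [245.6, 197.4] 505 [0.472 0.077 0.079] [ 0.443  0.035 -0.004] [0.503 0.119 0.088]
   rect [474.  74.] [43. 73.] 16.6 mean [0.4734 0.0743 0.0794] plane [ 0.01  -0.061  0.079] 455
tray_1 0.8 [234.8, 195.1] 1804 [0.486 0.105 0.028] [ 0.413  0.038 -0.012] [0.644 0.234 0.088]
   rect [528. 132.] [201. 166.] 15.4 mean [0.5606 0.1407 0.0281] plane [-0.006  0.001  0.031] 425
tray_1 0.75 [335.9, 186.8] 3880 [ 0.538 -0.174  0.006] [ 0.41  -0.255 -0.008] [ 0.631 -0.076  0.089]
   rect [ 525. -168.] [202. 167.] 5.9 mean [ 0.5605 -0.1623  0.0276] plane [-0.005  0.003  0.031] 440
tray_1 0.6 [389.0, 298.3] 412 [ 0.238 -0.31   0.05 ] [ 0.212 -0.369 -0.003] [ 0.271 -0.11   0.769]
   rect [ 242. -328.] [51. 70.] 5.2 mean [ 0.2365 -0.3252  0.03  ] plane [-0.04
[... 654 characters left out ...]
lag_1 0.28 [233.8, 230.0] 1881 [0.491 0.117 0.019] [ 0.413 -0.039 -0.007] [0.656 0.236 0.085]
   rect [473.  82.] [ 67. 106.] 19.6 mean [0.4726 0.0772 0.0771] plane [-0.009 -0.065  0.086] 317
tray_1 0.97 [291.5, 180.2] 2027 [ 0.534 -0.175  0.007] [ 0.409 -0.297 -0.007] [ 0.633 -0.076  0.085]
   rect [ 525. -170.] [202. 174.] 5.3 mean [ 0.5496 -0.1564  0.0259] plane [-0.023 -0.004  0.038] 304
tray_1 0.59 [231.2, 227.3] 1929 [0.492 0.118 0.018] [ 0.413  0.017 -0.007] [0.674 0.236 0.085]
   rect [530. 129.] [203. 170.] 15.7 mean [0.5548 0.1473 0.0258] plane [-0.014 -0.006  0.034] 428
0.45 [ 0.17259065 -0.57459186  0.23121466] [-3.10806111e+00 -4.56733677e-01  3.55875383e-05] 0.08525216043837722
```

View pics/scene1.png

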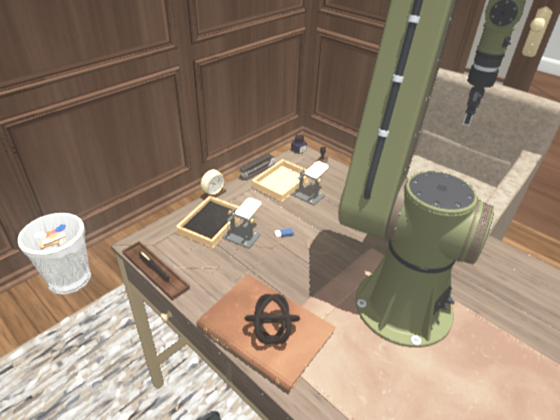

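The scene view agrees: the notebook tray is at (212,218) with its flag at (247,208). The fit puts flag_1's hinge at about (0.463, 0.114), tray yaw at about 0.28 and the flag at about 0.06 rad. I'll come in from the right with shut fingers tilted about 0.85 rad.

```bash
cat > conv.py <<'E'
from h import *
H=np.array([.463,.114,0]);yaw=.28;c,s=np.cos(yaw),np.sin(yaw)
B=np.array([[c,s,0],[s,-c,0],[0,0,1]])  # rows: x away, r right, h up
def Rd(t): # desired tool rotation at tilt t
    X=B[0];d=-np.array([0,0,1.]);l=-B[1]
    Z=np.cos(t)*d+np.sin(t)*l
    return np.c_[X,np.cross(Z,X),Z]
def show():
    st=manip.sense();R=cv2.Rodrigues(np.array(st["tcp_rot"],float))[0];p=np.array(st["tool_pos"])
    print("t",st["time_s"],"tray xrh mm",(B@(p-H)*1000).round(1),"F",np.round(st["wrist_force"],1),"q",np.round(st["joint_positions"],2),"w",round(st["gripper_width"],3));return R,p
def go(targets):
    R,p=show()
    for x,r,h,t in targets:
        w=H+B.T@(np.array([x,r,h])/1000)
        print((x,r,h,t),cv2.Rodrigues(R.T@Rd(t))[0].ravel().round(3),(R.T@(w-p)*1000).round(1))
E
python3 -c "
from conv import *
go([(0,250,250,0),(0,160,200,.85),(0,125,100,.85)])"
```

```text
t 0.45 tray xrh mm [-469.4  581.5  231.2] F [ 0.1 -0.   0.1] q [-1.28  0.31 -0.05  1.21 -0.    1.57] w 0.085
(0, 250, 250, 0) [-0.     0.     0.012] [ 473.3 -326.   -18.7]
(0, 160, 200, 0.85) [0.85  0.005 0.011] [ 474.3 -415.9   31.3]
(0, 125, 100, 0.85) [0.85  0.005 0.011] [ 474.8 -450.9  131.3]
```

```bash
python3 -m jog '[[0,0,0.01,50,-35,-20,0],[0,0,0.01,100,-70,-20,0],[0,0,0.01,150,-103,-20,0],[0,0,0.01,200,-138,-20,0],[0,0,0.01,250,-172,-20,0],[0,0,0.01,300,-206,-20,0],[0,0,0.01,350,-240,-20,0],[0,0,0.01,400,-275,-20,0],[0,0,0.01,440,-305,-20,0],[0,0,0.01,473,-326,-20,0],[0,0,0.01,473,-326,-20,0],[0,0,0.01,473,-326,-20,0]]'
python3 -c "
from conv import *
go([(0,160,200,.85)])"
```

```text
time_s: 1.95
tool_pos: [0.5315, -0.1265, 0.2512]
tcp_rot: [3.11, 0.442, -0.001]
wrist_force: [-0.0, 0.3, -0.0]
gripper_width: -0.0005
gripper_force: 0.0
t 1.95 tray xrh mm [ -0.7 250.1 251.2] F [-0.   0.3 -0. ] q [-0.23  0.21 -0.14  1.22 -0.    2.63] w -0.0
(0, 160, 200, 0.85) [0.85  0.002 0.002] [  0.9 -90.1  51.2]
```

```bash
python3 -m jog '[[0.17,0,0,0,-18,10,0],[0.34,0,0,0,-36,20,0],[0.51,0,0,0,-54,30,0],[0.68,0,0,0,-72,40,0],[0.85,0,0,1,-90,51,0],[0.85,0,0,1,-90,51,0],[0.85,0,0,1,-90,51,0]]'
python3 -c "
from conv import *
go([(0,125,100,.85),(0,115,35,.85),(0,75,35,.85),(0,70,50,.85),(0,70,70,.85),(0,68,85,.85)])
p=manip.read_camera('wrist');save(p,'w2')
p=manip.read_camera('scene');cv2.imwrite('pics/s2.png',cv2.resize(p['image'][100:300,130:400,::-1],(800,592)))"
```

```text
time_s: 2.82
tool_pos: [0.5081, -0.0406, 0.2012]
tcp_rot: [-2.277, -0.322, 0.143]
wrist_force: [1.3, 0.0, 0.2]
gripper_width: 0.0002
gripper_force: 0.0
t 2.825 tray xrh mm [  0.6 161.  201.2] F [1.3 0.  0.2] q [-0.45  0.64  0.06  1.64  0.59  2.21] w 0.0
(0, 125, 100, 0.85) [ 0.004 -0.     0.001] [-0.7 51.9 94. ]
(0, 115, 35, 0.85) [ 0.004 -0.     0.001] [ -0.8  93.9 144.6]
(0, 75, 35, 0.85) [ 0.004 -0.     0.001] [ -0.8  67.4 174.5]
(0, 70, 50, 0.85) [ 0.004 -0.     0.001] [ -0.7  52.9 168.3]
(0, 70, 70, 0.85) [ 0.004 -0.     0.001] [ -0.7  37.9 155.1]
(0, 68, 85, 0.85) [ 0.004 -0.     0.001] [ -0.7  25.3 146.6]
```

View pics/s2.png

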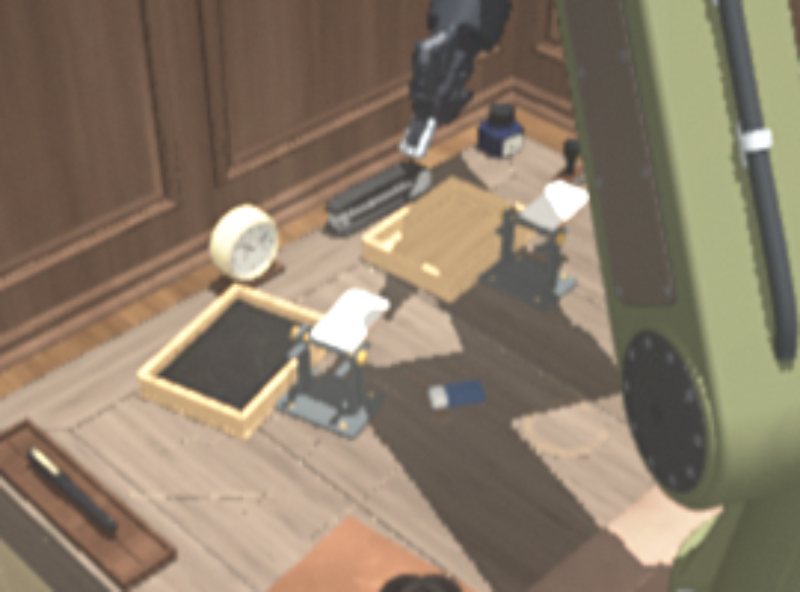

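The crop shows the gripper at (420,130), tilted toward flag_1 at (350,315), with a clear way in. I'll go down and under the flag.

```bash
python3 -m jog '[[0,0,0,-1,26,47,0],[0,0,0,-1,52,94,0],[0,0,0,-1,73,120,0],[0,0,0,-1,94,145,0],[0,0,0,-1,94,145,0],[0,0,0,-1,87,153,0],[0,0,0,-1,80,160,0],[0,0,0,-1,74,167,0],[0,0,0,-1,67,174,0],[0,0,0,-1,67,174,0]]'
python3 -c "
from conv import *
go([(0,70,50,.85),(0,70,65,.85),(0,70,80,.85),(0,68,95,.85),(0,62,110,.85)])"
```

```text
time_s: 4.18
tool_pos: [0.4823, 0.044, 0.0354]
tcp_rot: [-2.273, -0.324, 0.147]
wrist_force: [-0.8, -0.7, -0.0]
gripper_width: 0.0003
gripper_force: 0.0
t 4.175 tray xrh mm [-0.8 72.7 35.4] F [-0.8 -0.7 -0. ] q [-0.34  0.71 -0.24  1.21  0.66  2.31] w 0.0
(0, 70, 50, 0.85) [-0.     0.002  0.002] [  0.8 -12.7  -7.7]
(0, 70, 65, 0.85) [-0.     0.002  0.002] [  0.8 -24.  -17.6]
(0, 70, 80, 0.85) [-0.     0.002  0.002] [  0.8 -35.3 -27.5]
(0, 68, 95, 0.85) [-0.     0.002  0.002] [  0.8 -47.9 -35.9]
(0, 62, 110, 0.85) [-0.     0.002  0.002] [  0.8 -63.1 -41.2]
```

```bash
python3 -m jog '[[0,0,0,1,-6,-4,0],[0,0,0,1,-13,-8,0],[0,0,0,1,-19,-13,0],[0,0,0,1,-24,-18,0],[0,0,0,1,-30,-23,0],[0,0,0,1,-35,-28,0],[0,0,0,1,-42,-32,0],[0,0,0,1,-48,-36,0],[0,0,0,1,-55,-39,0],[0,0,0,1,-63,-41,0],[0,0,0,1,-63,-41,0]]'
python3 -c "
from conv import *
go([(0,50,125,.85),(0,36,137,.85),(0,20,143,.85),(0,5,146,.85),(0,-10,145,.85),(0,-25,138,.85)])
p=manip.read_camera('scene');cv2.imwrite('pics/s3.png',cv2.resize(p['image'][140:260,170:330,::-1],(800,600)))"
```

```text
time_s: 5.55
tool_pos: [0.4808, 0.0541, 0.1102]
tcp_rot: [-2.273, -0.323, 0.145]
wrist_force: [0.3, 0.1, 0.2]
gripper_width: -0.0001
gripper_force: 0.0
t 5.55 tray xrh mm [  0.6  62.4 110.2] F [0.3 0.1 0.2] q [-0.32  0.61 -0.22  1.32  0.67  2.33] w -0.0
(0, 50, 125, 0.85) [0.    0.001 0.002] [ -0.5 -19.3  -0.4]
(0, 36, 137, 0.85) [0.    0.001 0.002] [ -0.5 -37.6   2.2]
(0, 20, 143, 0.85) [0.    0.001 0.002] [ -0.5 -52.7  10.2]
(0, 5, 146, 0.85) [0.    0.001 0.002] [ -0.4 -64.8  19.5]
(0, -10, 145, 0.85) [0.    0.001 0.002] [ -0.4 -74.   31.4]
(0, -25, 138, 0.85) [0.    0.001 0.002] [ -0.4 -78.6  47.3]
```

View pics/s3.png

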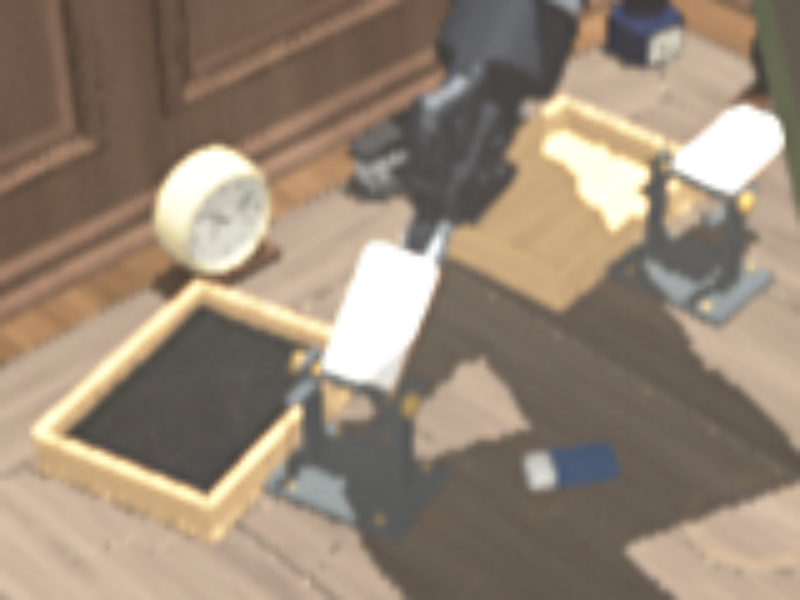

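Flag_1 now stands at about 45°, with its white face at (385,310) and the fingertip behind it. Continuing over the top on a slightly smaller radius.

```bash
python3 -c "
from conv import *
go([(0,43,113,.85),(0,30,119,.85),(0,15,122,.85),(0,0,121,.85),(0,-15,118,.85),(0,-33,115,.85)])"
```

```text
t 5.6 tray xrh mm [  0.5  62.5 109.8] F [-0.2 -0.5 -0.4] q [-0.32  0.61 -0.22  1.32  0.67  2.33] w -0.0
(0, 43, 113, 0.85) [0.    0.001 0.002] [ -0.4 -15.3  12.6]
(0, 30, 119, 0.85) [0.    0.001 0.002] [ -0.4 -28.4  18.4]
(0, 15, 122, 0.85) [0.    0.001 0.002] [ -0.4 -40.5  27.7]
(0, 0, 121, 0.85) [0.    0.001 0.002] [ -0.4 -49.7  39.6]
(0, -15, 118, 0.85) [0.    0.001 0.002] [ -0.3 -57.3  52.9]
(0, -33, 115, 0.85) [0.    0.001 0.002] [ -0.3 -66.9  68.4]
```

```bash
python3 -m jog '[[0,0,0,0,-8,6,0],[0,0,0,0,-15,12,0],[0,0,0,0,-22,15,0],[0,0,0,0,-28,18,0],[0,0,0,0,-34,23,0],[0,0,0,0,-40,28,0],[0,0,0,0,-45,34,0],[0,0,0,0,-50,40,0],[0,0,0,0,-54,47,0],[0,0,0,0,-57,53,0],[0,0,0,0,-62,61,0],[0,0,0,0,-67,68,0]]'
python3 -c "
from conv import *
go([(0,-45,117,.85),(0,-57,114,.85),(0,-63,101,.85),(0,-65,93,.85),(0,-65,91,.85)])
p=manip.read_camera('scene');cv2.imwrite('pics/s4.png',cv2.resize(p['image'][140:260,170:330,::-1],(800,600)))"
```

```text
time_s: 7.1
tool_pos: [0.4539, 0.146, 0.1148]
tcp_rot: [-2.273, -0.322, 0.146]
wrist_force: [0.9, -1.2, 0.8]
gripper_width: 0.0003
gripper_force: 0.4
t 7.1 tray xrh mm [ 1.000e-01 -3.320e+01  1.148e+02] F [ 0.9 -1.2  0.8] q [-0.18  0.5  -0.37  1.16  0.74  2.5 ] w 0.0
(0, -45, 117, 0.85) [-0.     0.002  0.001] [-0.1 -9.4  7.4]
(0, -57, 114, 0.85) [-0.     0.002  0.001] [ -0.1 -15.   18.4]
(0, -63, 101, 0.85) [-0.     0.002  0.001] [-0.1 -9.2 31.5]
(0, -65, 93, 0.85) [-0.     0.002  0.001] [-0.1 -4.5 38.3]
(0, -65, 91, 0.85) [-0.     0.002  0.001] [-0.1 -3.  39.6]
```

View pics/s4.png

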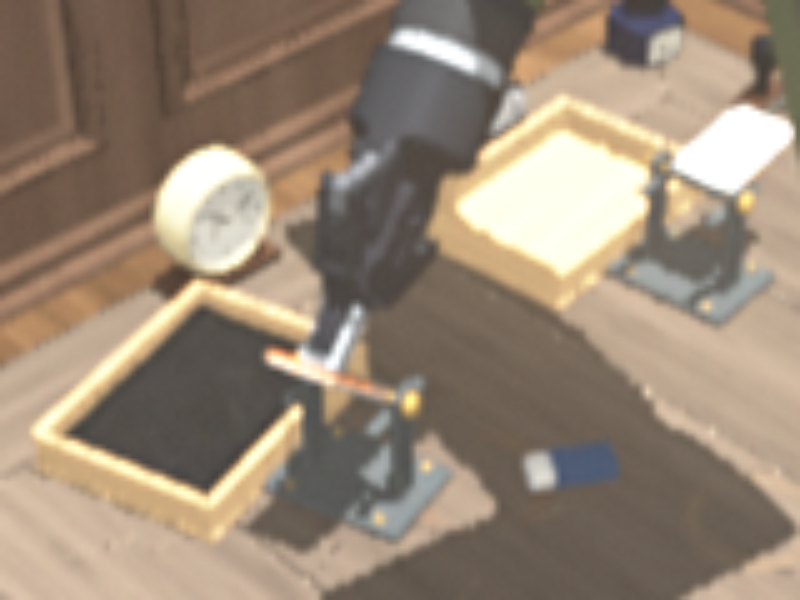

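The flag is past upright at about 135–140°, orange edge-on at (330,375), with the tip on its face. Now pressing it down.

```bash
python3 -m jog '[[0,0,0,0,-5,4,0],[0,0,0,0,-9,8,0],[0,0,0,0,-13,13,0],[0,0,0,0,-15,18,0],[0,0,0,0,-12,25,0],[0,0,0,0,-9,31,0],[0,0,0,0,-7,35,0],[0,0,0,0,-5,38,0],[0,0,0,0,-5,38,0]]'
python3 -c "
from conv import *
go([(0,-65,90,.85),(0,-65,87,.85),(0,-65,84,.85),(0,-65,81,.85)])
p=manip.read_camera('scene');cv2.imwrite('pics/s5.png',cv2.resize(p['image'][140:260,170:330,::-1],(800,600)))"
```

```text
time_s: 8.28
tool_pos: [0.4451, 0.176, 0.0933]
tcp_rot: [-2.273, -0.322, 0.147]
wrist_force: [-0.8, -0.9, -0.0]
gripper_width: 0.0002
gripper_force: 0.0
t 8.275 tray xrh mm [ -0.  -64.5  93.3] F [-0.8 -0.9 -0. ] q [-0.12  0.5  -0.43  1.06  0.76  2.57] w 0.0
(0, -65, 90, 0.85) [-0.     0.002  0.001] [0.1 2.2 2.6]
(0, -65, 87, 0.85) [-0.     0.002  0.001] [0.1 4.4 4.6]
(0, -65, 84, 0.85) [-0.     0.002  0.001] [0.1 6.7 6.5]
(0, -65, 81, 0.85) [-0.     0.002  0.001] [0.1 8.9 8.5]
```

View pics/s5.png

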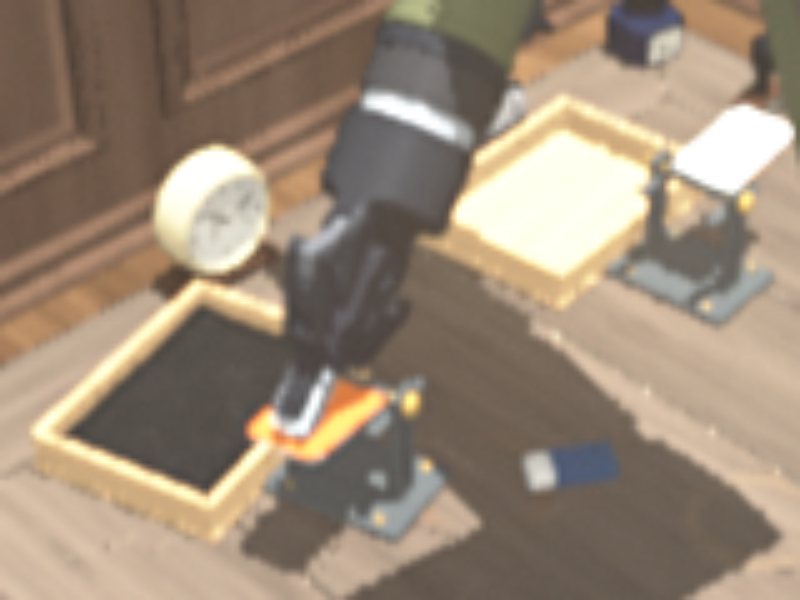

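The orange face is up at (320,415), nearly level. I'll press in small steps while watching the force.

```bash
python3 -m jog '[[0,0,0,0,1,1,0],[0,0,0,0,2,2,0],[0,0,0,0,3,3,0],[0,0,0,0,4,4,0],[0,0,0,0,4,4,0],[0,0,0,0,4,4,0]]'
cat > ang.py <<'E'
from conv import *
show()
for n in ["scene","top"]:
    p=manip.read_camera(n);W=(world(p)-H)@B.T*1000
    im=p["image"].astype(int)
    m=(abs(W[...,0])<30)&(W[...,1]<-5)&(W[...,1]>-90)&(W[...,2]>60)&(W[...,2]<140)&(im[...,0]-im[...,2]>70)
    w=W[m]
    if len(w)>20:
        f=np.linalg.lstsq(np.c_[w[:,1],np.ones(len(w))],w[:,2],rcond=None)[0]
        print(n,len(w),"angle",np.pi-np.arctan(-f[0]),"h",np.median(w[:,2]))
E
python3 ang.py
```

```text
time_s: 9.07
tool_pos: [0.4452, 0.1763, 0.0879]
tcp_rot: [-2.273, -0.322, 0.146]
wrist_force: [0.6, -0.3, -0.6]
gripper_width: 0.0
gripper_force: 0.0
t 9.075 tray xrh mm [  0.1 -64.7  87.9] F [ 0.6 -0.3 -0.6] q [-0.12  0.5  -0.44  1.05  0.76  2.57] w 0.0
scene 165 angle 3.060947724143167 h 79.49237551835786
top 109 angle 3.0491915955634843 h 81.23485640661343
```

```bash
python3 -m jog '[[0,0,0,0,1,1,0],[0,0,0,0,2,1,0],[0,0,0,0,2,2,0],[0,0,0,0,3,2.5,0],[0,0,0,0,3,2.5,0]]'; python3 ang.py
```

```text
time_s: 9.8
tool_pos: [0.4453, 0.1762, 0.084]
tcp_rot: [-2.273, -0.322, 0.146]
wrist_force: [0.1, 0.2, 0.4]
gripper_width: -0.0001
gripper_force: 0.1
t 9.8 tray xrh mm [  0.1 -64.7  84. ] F [0.1 0.2 0.4] q [-0.12  0.51 -0.44  1.04  0.76  2.57] w -0.0
scene 172 angle 3.1210445420379975 h 76.49545449091099
top 73 angle 3.20220532915506 h 78.34729954907216
```

Flat, within measuring error. I'll press 1 mm more, then lift straight up and clear.

```bash
python3 -m jog '[[0,0,0,0,0.7,0.7,0],[0,0,0,0,0.7,0.7,0],[0,0,0,0,-8,-7,0],[0,0,0,0,-23,-20,0],[0,0,0,0,-45,-40,0],[0,0,0,0,-75,-66,0],[0,0,0,0,-105,-92,0],[0,0,0,0,-120,-106,0],[0,0,0,0,-120,-106,0],[0,0,0,0,-120,-106,0]]'; python3 ang.py; python3 -c "
from h import *
p=manip.read_camera('scene');cv2.imwrite('pics/s6.png',cv2.resize(p['image'][110:270,150:360,::-1],(788,600)))"
```

```text
time_s: 11.15
tool_pos: [0.4451, 0.1758, 0.2437]
tcp_rot: [-2.273, -0.322, 0.147]
wrist_force: [0.2, -0.1, -0.9]
gripper_width: 0.0
gripper_force: 0.0
t 11.15 tray xrh mm [-2.000e-01 -6.430e+01  2.437e+02] F [ 0.2 -0.1 -0.9] q [-0.12  0.33 -0.29  1.37  0.76  2.57] w 0.0
scene 299 angle 3.1347527489300284 h 75.4683797496698
top 473 angle 3.118685347782199 h 77.76572572048867
```

View pics/s6.png

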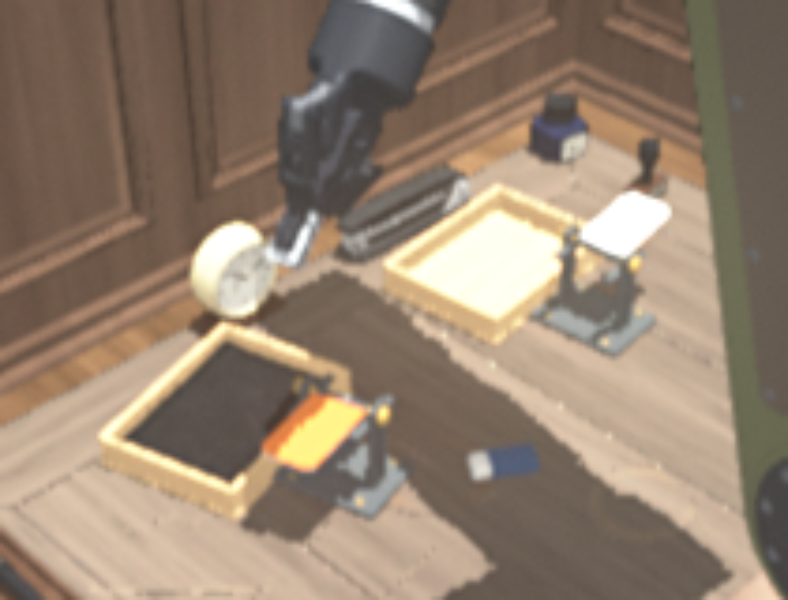

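The flag lies flat with its orange face up at (320,430). The gripper is well clear at (300,230) and everything else is undisturbed.

```bash
python3 -c "
from cell import manip
print(manip.hand_in())"
```

```text
the job is handed in; nothing more can be done
None
```

The notebook tray's flag now lies flat on the left of its hinge with its orange face up (measured about 3.12–3.13 rad). The arm is clear, the other flag and desk items look undisturbed, and the job was handed in at about 11 s, with no verdict returned.

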